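# Try the painted hinges and sort the flip-cover housings

## Task

Three freshly sprayed flip-cover housings have dried on the bench with their covers ajar, and paint may have seized some of the hinges. Try every hinge by pressing the front end of its cover lightly down as far as it will go: a free cover shuts flat, and that housing goes, shut, into the white stock tray; a seized one gives a little and jams part way, and that housing goes, its cover left as it jammed and not forced, into the orange repair tray. Set each housing down upright and flat on the tray's foam, neither dropped nor stacked, and leave the cup, paint jar, brush and screwdriver where they are.

Things in the scene. Friction and masses are not known exactly. Their poses are not given: they have to be found in the camera images.
- housing_a_mid (a point): One of three look-alike flip-cover housings, 0.2 kg: cream base 92 (x) x 50 (y) x 28 (z) mm, front end rounded, flat sides from 21 mm in front of to 46 mm behind this point, which is the base's centre, 14 mm above its underside. x points from the front end to the hinge end, z up. Grip the base across y, the cover between the fingers; ajar, the cover rises to 65 mm above the bench.
- cover_a (a joint): Angle of housing a's cover, rad: 0 = shut flat, grows as its front end lifts; starts 0.22 to 0.32 (ajar). Covers stay where left. A free hinge swings right shut with under 0.5 N at the front end; a seized one gives a few degrees under some 1 N, then jams at 0.15 (front end 13 mm up). A press of 4 N is enough. Free or seized cannot be seen.
- cover_a_tip (a point): Spot to press: top of housing a's purple cover near its free front end, 84 mm in front of the hinge axis (along y, 46 mm behind the mid point, 31 mm above the underside). Cover 42 mm wide, 5 mm thick, ending in a thumb lip 12 mm in front of this point. When shut this point is 38 mm in front of the mid point, 33.5 mm above the underside.
- housing_b_mid (a point): One of three look-alike flip-cover housings, 0.2 kg: cream base 92 (x) x 50 (y) x 28 (z) mm, front end rounded, flat sides from 21 mm in front of to 46 mm behind this point, which is the base's centre, 14 mm above its underside. x points from the front end to the hinge end, z up. Grip the base across y, the cover between the fingers; ajar, the cover rises to 65 mm above the bench.
- cover_b (a joint): Angle of housing b's cover, rad: 0 = shut flat, grows as its front end lifts; starts 0.22 to 0.32 (ajar). Covers stay where left. A free hinge swings right shut with under 0.5 N at the front end; a seized one gives a few degrees under some 1 N, then jams at 0.15 (front end 13 mm up). A press of 4 N is enough. Free or seized cannot be seen.
- cover_b_tip (a point): Spot to press: top of housing b's purple cover near its free front end, 84 mm in front of the hinge axis (along y, 46 mm behind the mid point, 31 mm above the underside). Cover 42 mm wide, 5 mm thick, ending in a thumb lip 12 mm in front of this point. When shut this point is 38 mm in front of the mid point, 33.5 mm above the underside.
- housing_c_mid (a point): One of three look-alike flip-cover housings, 0.2 kg: cream base 92 (x) x 50 (y) x 28 (z) mm, front end rounded, flat sides from 21 mm in front of to 46 mm behind this point, which is the base's centre, 14 mm above its underside. x points from the front end to the hinge end, z up. Grip the base across y, the cover between the fingers; ajar, the cover rises to 65 mm above the bench.
- cover_c (a joint): Angle of housing c's cover, rad: 0 = shut flat, grows as its front end lifts; starts 0.22 to 0.32 (ajar). Covers stay where left. A free hinge swings right shut with under 0.5 N at the front end; a seized one gives a few degrees under some 1 N, then jams at 0.15 (front end 13 mm up). A press of 4 N is enough. Free or seized cannot be seen.
- cover_c_tip (a point): Spot to press: top of housing c's purple cover near its free front end, 84 mm in front of the hinge axis (along y, 46 mm behind the mid point, 31 mm above the underside). Cover 42 mm wide, 5 mm thick, ending in a thumb lip 12 mm in front of this point. When shut this point is 38 mm in front of the mid point, 33.5 mm above the underside.
- stock_tray_in (a point): The stock tray: white plastic, lined with grey foam, fixed to the bench; outside 168 (x) x 211 (y) x 22 high mm, inside 150 (x) x 194 (y) mm with walls 15 mm above the foam. Point: centre of the foam's top face, 7 mm above the bench; x and y along the tray's sides, z up. It takes two housings side by side along y, their length along x.
- repair_tray_in (a point): The repair tray: orange plastic, lined with grey foam, fixed to the bench; outside 168 (x) x 211 (y) x 22 high mm, inside 150 (x) x 194 (y) mm with walls 15 mm above the foam. Point: centre of the foam's top face, 7 mm above the bench; x and y along the tray's sides, z up. It takes two housings side by side along y, their length along x.
- cup: White paper cup standing upside down, 75 mm across, 78 mm high; origin at the centre of its underside. Bystander.
- paint_jar: Closed purple paint jar, 56 mm across, 62 mm high; origin at the centre of its underside. Bystander.
- brush: Paint brush lying on the bench, 190 mm long along its x; origin on its underside. Bystander.
- screwdriver: Yellow-handled screwdriver lying on the bench, 140 mm long along its x; origin on its underside. Bystander.
Things that resemble listed ones, but are neither listed nor needed, are in the scene too. What is shaped like the part that bears housing_c_mid but green, turquoise or yellow is not meant.

How it is judged (in metres and radians):
At the end, for the whole second after the job is handed in: Each housing is upright within 0.1 rad, flat on the foam inside a tray and at rest: in the white one with its cover shut (under 0.06 rad), or in the orange one with its seized cover pressed down to where it jams (0.11 to 0.19 rad). Covers that can shut (two of the three) are shut (((x of housing_a_mid in the frame of stock_tray_in between -0.075 and 0.075 m and y of housing_a_mid in the frame of stock_tray_in between -0.097 and 0.097 m and z of housing_a_mid in the frame of stock_tray_in between 0.007 and 0.021 m and angle between housing_a_mid's own z axis and vertical below 0.1 rad and linear speed of housing_a below 0.02 m/s and value of joint cover_a below 0.06 rad) or (x of housing_a_mid in the frame of repair_tray_in between -0.075 and 0.075 m and y of housing_a_mid in the frame of repair_tray_in between -0.097 and 0.097 m and z of housing_a_mid in the frame of repair_tray_in between 0.007 and 0.021 m and angle between housing_a_mid's own z axis and vertical below 0.1 rad and linear speed of housing_a below 0.02 m/s and value of joint cover_a between 0.11 and 0.19 rad)) and ((x of housing_b_mid in the frame of stock_tray_in between -0.075 and 0.075 m and y of housing_b_mid in the frame of stock_tray_in between -0.097 and 0.097 m and z of housing_b_mid in the frame of stock_tray_in between 0.007 and 0.021 m and angle between housing_b_mid's own z axis and vertical below 0.1 rad and linear speed of housing_b below 0.02 m/s and value of joint cover_b below 0.06 rad) or (x of housing_b_mid in the frame of repair_tray_in between -0.075 and 0.075 m and y of housing_b_mid in the frame of repair_tray_in between -0.097 and 0.097 m and z of housing_b_mid in the frame of repair_tray_in between 0.007 and 0.021 m and angle between housing_b_mid's own z axis and vertical below 0.1 rad and linear speed of housing_b below 0.02 m/s and value of joint cover_b between 0.11 and 0.19 rad)) and ((x of housing_c_mid in the frame of stock_tray_in between -0.075 and 0.075 m and y of housing_c_mid in the frame of stock_tray_in between -0.097 and 0.097 m and z of housing_c_mid in the frame of stock_tray_in between 0.007 and 0.021 m and angle between housing_c_mid's own z axis and vertical below 0.1 rad and linear speed of housing_c below 0.02 m/s and value of joint cover_c below 0.06 rad) or (x of housing_c_mid in the frame of repair_tray_in between -0.075 and 0.075 m and y of housing_c_mid in the frame of repair_tray_in between -0.097 and 0.097 m and z of housing_c_mid in the frame of repair_tray_in between 0.007 and 0.021 m and angle between housing_c_mid's own z axis and vertical below 0.1 rad and linear speed of housing_c below 0.02 m/s and value of joint cover_c between 0.11 and 0.19 rad)) and value of joint any of cover_a, cover_b below 0.06 rad and value of joint any of cover_a, cover_c below 0.06 rad and value of joint any of cover_b, cover_c below 0.06 rad); the robot touches nothing.
It fails at once if a cover is forced: the fingers push on it with over 30 N (contact force between the fingers and cover_a above 30 N or contact force between the fingers and cover_b above 30 N or contact force between the fingers and cover_c above 30 N).
It fails at once if a housing is dropped or flung (moving faster than 0.7 m/s out of the fingers, a fall of about 25 mm) ((contact force between the fingers and housing_a below 0.05 N and linear speed of housing_a above 0.7 m/s) or (contact force between the fingers and housing_b below 0.05 N and linear speed of housing_b above 0.7 m/s) or (contact force between the fingers and housing_c below 0.05 N and linear speed of housing_c above 0.7 m/s)).
It fails at once if a housing is tipped over (angle between any of housing_a_mid, housing_b_mid, housing_c_mid's own z axis and vertical above 1 rad).
It fails at once if the cup, jar, brush or screwdriver is moved more than 30 mm (distance of any of cup, paint_jar, brush, screwdriver from where it was at the start of the episode above 0.03 m).
It also fails if it takes over 72 s, if anything falls off the work surface, if the arm or the gripper's body presses on something with over 40 N, if the wrist force passes 120 N, or if a joint passes its speed limit or range.

## Robot

A 6-joint arm with a two-finger parallel gripper is mounted at the origin on the work surface. World frame = base frame: x ahead of the robot, y to its left, z up, the work surface at z = 0. Lengths are in m, angles in degrees, forces in N, time in s.
With the tool pointing down it reaches from about 0.4 to 0.825 m from the base axis. Payload 7 kg.
Tool frame: the origin (TCP) lies midway between the tips of the shut fingers; the grasp point (between the pads) lies 19 mm behind it (ctrl.hold_point_z is the distance from the TCP to the grasp point, in m); z points along the fingers, y is the line along which they close (so a half turn about z gives the same grasp; the last joint's range is limited). The gripper opens to 88 mm and grips with 3 to 60 N. Pads are 19 mm wide; open, the fingers measure 130 mm over their backs; the gripper's body (78 mm by 193 mm) begins 47 mm behind the grasp point.
Start: joints at [88.356, 20.546, 0.682, 0, -70.136, -16.507], TCP at [0.21, 0.641, 0.227] pointing down, gripper open.
Joint ranges: [-176.03, 176.03], [-82.01, 121.73], [-58.28, 71.71], [-173.87, 95.51], [-174.79, -0.11], [-173.66, 173.66]. Speed limits (degrees/s): [136.94, 136.94, 172.46, 180, 180, 180].

## Interface

Orientations are given as [roll, pitch, yaw] about the fixed x, y, z axes, in that order (R = Rz(yaw) Ry(pitch) Rx(roll)).
In Python, from plant import ctrl gives the robot as it stands.
- The arm moves only by the tool apply_moves, never from a script. Its argument "deltas" is a list of rows, each an object with "fingers": the finger opening in mm, from 0 to 87.6; "delta_pos": the shift along the tool's x, y, z in mm, a list of three; "angular": the turn, a rotation vector about the tool's x, y, z in degrees, a list of three. A call has 1 to 10 rows; each row is the pose to reach, as a shift and turn from the pose commanded when the call began, along the tool's axes at that moment; what a row does not reach only later rows make up. A row lasts 1/10 s, in which the tool goes at most 50 mm and 8.59 degrees, less where a joint would pass 70% of its speed; a pose out of reach is approached as far as the arm can. A call with a gripper value outside its range is refused whole. The fingers move at their own pace and stop on an object; the grip force is fixed at half the most. Time passes only in rows, so rows that repeat a pose let the fingers close. It gives the time, the measured TCP pose, the force, the opening and the grip force at its end, in the units of the state.
- ctrl.get_obs(): the state, without advancing time (a new reading comes with each control period).
- ctrl.snapshot(name): name is "scene" or "side" or "wrist"; returns the picture (400x640x3 uint8, red, green, blue); there is no depth.
- ctrl.camera_params(name): a dict with "fx", "fy", "cx", "cy" (pixels), "dist_coeffs" ([k1, k2, p1, p2, k3] as OpenCV has them; the pictures are not rectified), "cam_to_world" (4x4, takes a point from camera to world coordinates); the wrist camera has in their place "mount" (4x4, takes a point from camera to tool coordinates, whose origin is the TCP and whose axes are the flange's). Camera axes: x right, y up, looking along -z (the intrinsics and any distortion apply to the point x, -y, -z); pixel columns grow to the right and rows downward; lengths in m; the calibration is good to about 2 mm. A picture is of the moment at which its call begins: read the wrist's pose just before it. camera_params takes no time and is no camera call.
- ctrl.close_job(): hands the job in; it is judged then, once.
The state is a dict: "clock": time; "joint_pos": joint angles; "qvel": joint speeds; "tau": joint torques, N m; "tool_pos": TCP position; "orientation": TCP orientation; "force": force on the tool from outside, world axes, zero at the start; "moment": the same for the moment, N m; "opening": finger opening in m; "gripper_force": force on a finger pad.
Only numpy, scipy, OpenCV 4.12 (cv2) and the standard library are available. Lean on these libraries where they do the work, as an engineer would, in place of code of your own. Each camera call takes 0.05 s, during which the arm holds its last target. There are 200 camera calls.

## Working session

There is one attempt and no reset: what is moved stays moved. The work goes in short steps, Python scripts to look and compute and a tool call to move; the robot and the scene stay as the last step left them, time stands still between calls to the robot, and variables do not carry over. Pictures are saved under pics/ and viewed, at most 10 in all, crops included, and the job is handed in when it is done.

Besides the shell and the picture viewer there is one more tool, called after "Request:" as name(argument=value, ...), one argument or row to a line, values as JSON. apply_moves: Moves the arm, as the interface text tells. Its arguments: {"type":"object","properties":{"deltas":{"type":"array"}},"required":["deltas"]}

```bash
mkdir -p pics; python3 - <<'E'
from plant import ctrl
import cv2,numpy as np
for n in("scene","side"):
    im=ctrl.snapshot(n);cv2.imwrite(f"pics/{n}0.png",im[:,:,::-1]);np.save(f"pics/{n}0.npy",im)
    p=ctrl.camera_params(n);print({k:np.round(v,3).tolist() for k,v in p.items()})
o=ctrl.get_obs();print({k:np.round(v,4).tolist() for k,v in o.items()});print(ctrl.camera_params("wrist"),ctrl.hold_point_z)
E
```

```text
{'fx': 382.896, 'fy': 382.896, 'cx': 316.303, 'cy': 193.148, 'dist_coeffs': [-0.087, 0.0, 0.0, 0.0, 0.0], 'cam_to_world': [[0.449, -0.76, 0.469, 0.975], [0.893, 0.38, -0.239, -0.229], [0.003, 0.527, 0.85, 0.847], [0.0, 0.0, 0.0, 1.0]]}
{'fx': 410.679, 'fy': 410.679, 'cx': 317.049, 'cy': 201.255, 'dist_coeffs': [-0.019, 0.0, 0.0, 0.0, 0.0], 'cam_to_world': [[0.732, 0.507, -0.455, 0.057], [-0.681, 0.552, -0.481, -0.521], [0.007, 0.662, 0.749, 0.892], [0.0, 0.0, 0.0, 1.0]]}
{'clock': 0.1, 'joint_pos': [88.3564, 20.587, 0.6392, -0.0184, -70.1363, -16.5073], 'qvel': [-0.1028, -0.1223, 0.048, 0.1533, 0.0329, -0.0415], 'tau': [-0.0014, -58.4163, 29.3747, 7.0156, 0.0101, -0.0001], 'tool_pos': [0.2102, 0.641, 0.2257], 'orientation': [179.9145, -0.0073, -18.1572], 'force': [0.4216, -0.295, 0.3455], 'moment': [-0.0337, 0.0013, 0.0338], 'gripper_force': 0.0, 'opening': 0.0875}
{'fx': 335.47550522550586, 'fy': 335.47550522550586, 'cx': 316.79557875810593, 'cy': 203.45173025296788, 'dist_coeffs': array([-0.05644377,  0.        ,  0.        ,  0.        ,  0.        ]), 'mount': array([[ 1.28481345e-03,  9.60066903e-01,  2.79767567e-01,
         7.61842112e-02],
       [ 9.99999091e-01, -1.34786148e-03,  3.29734701e-05,
         1.48502650e-03],
       [ 4.08744663e-04,  2.79767270e-01, -9.60067762e-01,
        -1.58793853e-01],
       [ 0.00000000e+00,  0.00000000e+00,  0.00000000e+00,
         1.00000000e+00]])} 0.0188
```

View pics/scene0.png

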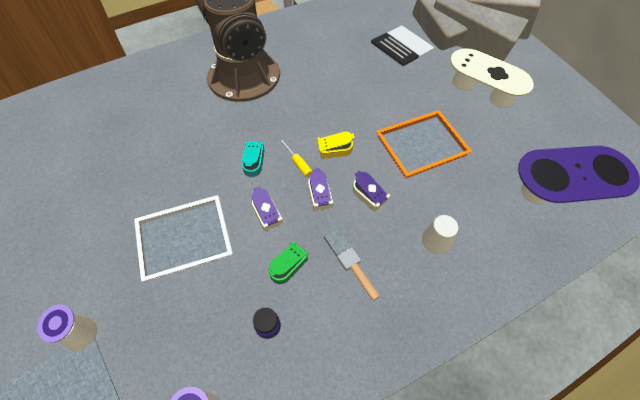

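View pics/side0.png

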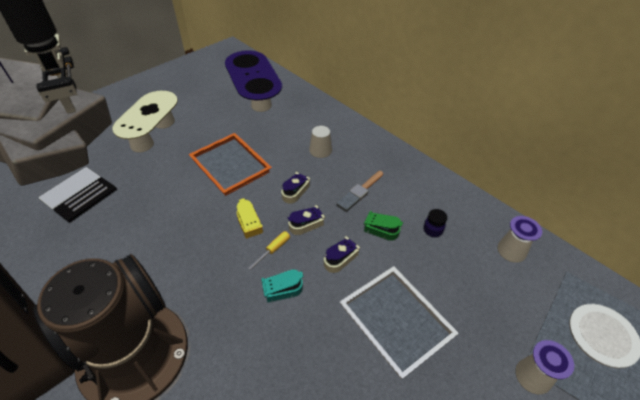

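The image shows three purple-covered housings: scene (266,206), (320,187), (371,188), and side (342,252), (306,217), (295,185). The green (288,262), turquoise (252,156) and yellow (336,142) look-alikes are not meant. Next I measure and enlarge a crop.

```bash
cat > h.py <<'E'
import cv2,numpy as np
from plant import ctrl
from scipy.spatial.transform import Rotation as Ro
def T_of(o):
    T=np.eye(4);T[:3,:3]=Ro.from_euler('xyz',o["orientation"],degrees=True).as_matrix();T[:3,3]=o["tool_pos"];return T
def rays(n,uv,T=None):
    p=ctrl.camera_params(n);M=p["cam_to_world"] if n!="wrist" else T@p["mount"]
    K=np.array([[p["fx"],0,p["cx"]],[0,p["fy"],p["cy"]],[0,0,1]])
    q=cv2.undistortPoints(np.float64(uv).reshape(-1,1,2),K,np.float64(p["dist_coeffs"])).reshape(-1,2)
    d=np.c_[q[:,0],-q[:,1],-np.ones(len(q))]@M[:3,:3].T
    return M[:3,3],d
def plane(n,uv,z,T=None):
    c,d=rays(n,uv,T);return c+d*((z-c[2])/d[:,2])[:,None]
def mask(im,name):
    h=cv2.cvtColor(im,cv2.COLOR_RGB2HSV);H,S,V=[h[...,i].astype(int) for i in range(3)]
    if name=="purple":return ((H>115)&(H<150)&(S>80)&(V>35)).astype(np.uint8)
    if name=="orange":return ((H>5)&(H<18)&(S>180)&(V>150)).astype(np.uint8)
    if name=="white":return ((S<25)&(V>190)).astype(np.uint8)
    if name=="cream":return ((H>15)&(H<40)&(S>20)&(S<120)&(V>120)).astype(np.uint8)
def blobs(m,amin=60):
    cs,_=cv2.findContours(m,cv2.RETR_EXTERNAL,cv2.CHAIN_APPROX_NONE)
    return [c[:,0,:].astype(float) for c in cs if cv2.contourArea(c)>amin]
def rect(P):
    (c,s,a)=cv2.minAreaRect(np.float32(P[:,:2]*1000));
    if s[0]<s[1]:a+=90;s=s[::-1]
    return np.round(c,1),np.round(s,1),round((a+90)%180-90,1)
E
python3 - <<'E'
from h import *
for n in("scene","side"):
    im=np.load(f"pics/{n}0.npy")
    for col,z in(("purple",.045),("orange",.022),("white",.022)):
        for c in blobs(mask(im,col)):
            uv=c.mean(0);P=plane(n,c,z);r=rect(P)
            if r[1][0]<400: print(n,col,uv.round(),*r)
a=np.load("pics/scene0.npy")[125:290,230:400];b=np.load("pics/side0.npy")[160:280,260:370]
a=cv2.resize(a,None,fx=3,fy=3,interpolation=cv2.INTER_CUBIC)[:480,:450] if 0 else cv2.resize(a,(410,400),interpolation=cv2.INTER_CUBIC)
b=cv2.resize(b,(367,400),interpolation=cv2.INTER_CUBIC)
cv2.imwrite("pics/crop1.png",np.hstack([a,b])[:,:,::-1])
E
```

```text
scene purple [189. 397.] [ 829.9 -424.2] [46.6 10.7] 65.2
scene purple [270. 329.] [ 779.3 -236.3] [51.6 32.7] 89.7
scene purple [ 55. 323.] [ 573.1 -647.5] [79.6 77.1] 65.7
scene purple [264. 206.] [ 504.3 -131.1] [110.   40.4] -0.4
scene purple [370. 187.] [573.1 124.9] [105.5  41.7] 7.5
scene purple [319. 188.] [516.1  12.8] [109.3  41.2] -16.7
scene purple [578. 174.] [790.5 662.3] [358.5 170.3] 68.6
scene orange [426. 142.] [501.6 345.7] [215.5 171.7] 86.4
scene white [348. 257.] [707.6  -8.2] [37.9 37.4] -84.4
scene white [446. 225.] [743.2 244.2] [59.7 57.3] 63.2
scene white [181. 238.] [ 481.9 -340.2] [215.3 174.5] 82.3
scene white [492.  70.] [350.1 731.1] [278.3 134. ] 28.0
scene white [410.  40.] [104.6 577.2] [157.9  74.6] 11.6
side purple [553. 359.] [ 635.6 -628.7] [79.7 78.2] 78.0
side purple [339. 250.] [ 503.7 -133.4] [84.5 42.5] -8.0
side purple [434. 226.] [ 739.1 -247. ] [50.3 31.9] -72.9
side purple [526. 228.] [ 913.3 -414.9] [79.8 76.5] -42.8
side purple [304. 215.] [513.5   9.1] [91.  43.2] -26.3
side purple [294. 182.] [572.3 122. ] [80.7 41.8] 3.7
side purple [252.  75.] [834.4 667.2] [356.1 167.4] 69.1
side orange [229. 162.] [498.9 344. ] [209.5 166.2] 86.6
side white [605. 335.] [ 790.  -685.1] [141.7 141.3] 19.7
side white [397. 321.] [ 481.2 -342.5] [210.3 165.9] 82.1
```

View pics/crop1.png

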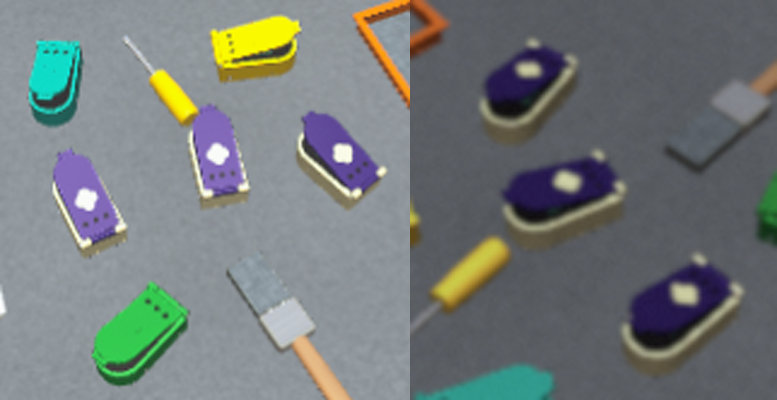

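Scene crop: all three housings have their front end (lip and gap) towards the robot and their two cream hinge lugs at the far end. They sit at crop pixels (86,200), (217,155) and (342,155). All three are purple on cream, so they fit. I'll move above the middle one for a wrist view.

Request:
apply_moves(
  deltas=[
    {"fingers":0,"delta_pos":[50,51,2],"angular":[0,0,-2]},
    {"fingers":0,"delta_pos":[504,509,16],"angular":[0,0,-18]},
    {"fingers":0,"delta_pos":[504,509,16],"angular":[0,0,-18]},
    {"fingers":0,"delta_pos":[504,509,16],"angular":[0,0,-18]},
    {"fingers":0,"delta_pos":[504,509,16],"angular":[0,0,-18]},
    {"fingers":0,"delta_pos":[504,509,16],"angular":[0,0,-18]},
    {"fingers":0,"delta_pos":[504,509,16],"angular":[0,0,-18]},
    {"fingers":0,"delta_pos":[504,509,16],"angular":[0,0,-18]},
    {"fingers":0,"delta_pos":[504,509,16],"angular":[0,0,-18]},
    {"fingers":0,"delta_pos":[504,509,16],"angular":[0,0,-18]},
  ],
)

```text
clock: 1.1
tool_pos: [0.434, 0.1923, 0.2154]
orientation: [-180.0, -0.0, -0.1]
force: [1.0, 1.6, -0.1]
opening: 0.0133
gripper_force: 0.0
```

```bash
cat >> h.py <<'E'
def go(x,y,z,yaw,o=None):
    """tool-frame delta (mm) and turn (deg) from the measured pose to a tool-down pose in mm/deg"""
    T=T_of(o or ctrl.get_obs());R=Ro.from_euler('xyz',[180,0,yaw],degrees=True).as_matrix()
    d=T[:3,:3].T@(np.array([x,y,z])-T[:3,3]*1000);w=Ro.from_matrix(T[:3,:3].T@R).as_rotvec(degrees=True)
    print("go",d.round(1),w.round(1),"rows>=",round(max(np.linalg.norm(d)/50,np.linalg.norm(w)/8.59),1))
E
python3 -c "
from h import *
o=ctrl.get_obs();print(o['clock'],o['tool_pos'],o['orientation'],o['force']);go(525,0,210,0)"
```

```text
1.1 [0.43403859 0.19229933 0.2153791 ] [-1.79981217e+02 -9.23698011e-03 -1.24549753e-01] [ 0.9767259   1.56417694 -0.13706748]
go [ 91.4 192.1   5.3] [-0.  -0.  -0.1] rows>= 4.3
```

Request:
apply_moves(
  deltas=[
    {"fingers":0,"delta_pos":[91,192,5],"angular":[0,0,0]},
    {"fingers":0,"delta_pos":[91,192,5],"angular":[0,0,0]},
    {"fingers":0,"delta_pos":[91,192,5],"angular":[0,0,0]},
    {"fingers":0,"delta_pos":[91,192,5],"angular":[0,0,0]},
    {"fingers":0,"delta_pos":[91,192,5],"angular":[0,0,0]},
    {"fingers":0,"delta_pos":[91,192,5],"angular":[0,0,0]},
    {"fingers":0,"delta_pos":[91,192,5],"angular":[0,0,0]},
  ],
)

```text
clock: 1.8
tool_pos: [0.5239, 0.0021, 0.21]
orientation: [180.0, 0.0, -0.2]
force: [0.2, -0.8, -0.4]
opening: 0.0007
gripper_force: 0.0
```

```bash
python3 - <<'E'
from h import *
o=ctrl.get_obs();T=T_of(o);im=ctrl.snapshot("wrist");np.save("pics/w1.npy",im);cv2.imwrite("pics/w1.png",im[:,:,::-1])
print(o["tool_pos"],o["orientation"])
for c in blobs(mask(im,"purple"),300):
    print("purple",c.mean(0).round(),*rect(plane("wrist",c,.045,T)))
for c in blobs(mask(im,"cream"),30):
    print("cream",c.mean(0).round(),*rect(plane("wrist",c,.03,T)))
E
```

```text
[0.52388395 0.0021027  0.20995765] [ 1.79999827e+02  4.25967709e-02 -2.04005571e-01]
purple [447. 199.] [ 504.  -131.7] [104.7  42.9] 7.2
purple [306. 190.] [514.7  12.5] [101.6  39.7] -14.1
purple [187. 132.] [572.7 123.8] [96.6 42.6] 9.1
cream [230. 393.] [243.7 124.6] [492.3  31.2] -88.5
cream [302. 302.] [381.4  17.5] [53.3  5.9] -0.8
cream [331. 302.] [383.3 -15.6] [57.1  7.1] 0.5
cream [328. 255.] [441.4 -11.6] [29.   4.5] 0.3
cream [305. 252.] [443.8  13.1] [31.4  6.5] 1.7
cream [599. 291.] [ 390.3 -343.6] [146.4 101.4] 4.2
cream [ 21. 246.] [451.8 342.4] [72.9 11.3] -67.1
cream [419. 185.] [ 512.8 -109.1] [82.1 19.6] 0.2
cream [537. 177.] [ 528.8 -231.5] [65.2  2.6] -7.4
cream [217. 123.] [580.4 100.8] [88.  17.1] 12.0
```

View pics/w1.png

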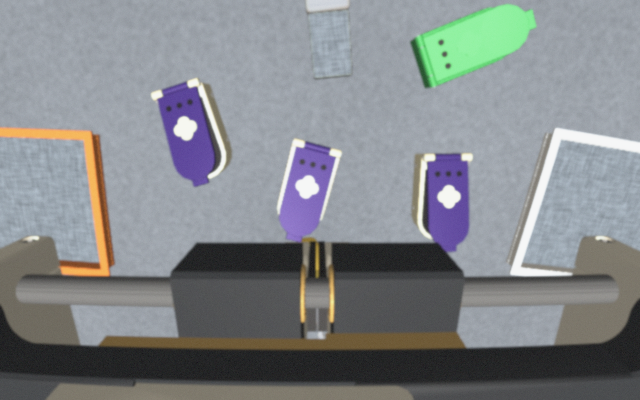

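The wrist view shows the lug pairs at the hinge ends: C (157,95)/(195,83), B (298,146)/(336,152), A (427,157)/(467,157). I'll turn these into poses.

```bash
python3 - <<'E'
from h import *
class O(dict):pass
T=np.eye(4);T[:3,:3]=Ro.from_euler('xyz',[180,.04,-.2],degrees=True).as_matrix();T[:3,3]=[.52388,.0021,.20996]
im=np.load("pics/w1.npy");h=cv2.cvtColor(im,cv2.COLOR_RGB2HSV)
m=((h[...,2]>195)).astype(np.uint8)
for n,b in dict(C=[(157,95),(195,83)],B=[(298,146),(336,152)],A=[(427,157),(467,157)]).items():
    L=[]
    for u,v in b:
        w=m[v-8:v+9,u-8:u+9];ys,xs=np.nonzero(w);xs=xs+u-8;ys=ys+v-8;L.append([xs.mean(),ys.mean()])
    P=plane("wrist",L,.031,T)[:,:2]*1000;d=P[0]-P[1]  # left(+y) - right
    yaw=np.degrees(np.arctan2(-d[0],d[1]))
    c=max(blobs(mask(im,"purple"),300),key=lambda c:-np.linalg.norm(c.mean(0)-np.mean(b,0)-[0,35]))
    mm=np.zeros(im.shape[:2],np.uint8);cv2.fillPoly(mm,[c.astype(int)],1);ys,xs=np.nonzero(mm)
    cen=plane("wrist",[[xs.mean(),ys.mean()]],.046,T)[0,:2]*1000;H=P.mean(0);e=H-cen
    print(n,np.round(L,1).tolist(),"hinge",H.round(1),"gap",np.linalg.norm(d).round(1),"yaw",yaw.round(1),"yaw via cover",np.degrees(np.arctan2(e[1],e[0])).round(1))
    for y in(yaw,):
        u=np.array([np.cos(np.radians(y)),np.sin(np.radians(y))]);print("  mid",(H-46*u).round(1),"tip",(H-84*u).round(1))
E
```

```text
C [[155.9, 94.6], [195.6, 84.1]] hinge [616.6 137.2] gap 41.2 yaw 12.6 yaw via cover 18.1
  mid [571.7 127.2] tip [534.6 118.9]
B [[296.1, 145.3], [335.8, 153.6]] hinge [557.5   1.3] gap 40.7 yaw -12.0 yaw via cover -15.0
  mid [512.5  10.8] tip [475.3  18.8]
A [[427.1, 158.8], [467.2, 156.5]] hinge [ 549.4 -132.2] gap 41.3 yaw 3.4 yaw via cover -1.6
  mid [ 503.4 -135. ] tip [ 465.5 -137.3]
```

```bash
python3 -c "
from h import *
go(466,-134,72,1)"
```

```text
go [-57.5 136.8 138.2] [-0.   0.  -1.1] rows>= 4.1
```

Request:
apply_moves(
  deltas=[
    {"fingers":0,"delta_pos":[-57.5,137,60],"angular":[0,0,-1]},
    {"fingers":0,"delta_pos":[-57.5,137,60],"angular":[0,0,-1]},
    {"fingers":0,"delta_pos":[-57.5,137,60],"angular":[0,0,-1]},
    {"fingers":0,"delta_pos":[-57.5,137,60],"angular":[0,0,-1]},
    {"fingers":0,"delta_pos":[-57.5,137,100],"angular":[0,0,-1]},
    {"fingers":0,"delta_pos":[-57.5,137,138],"angular":[0,0,-1]},
    {"fingers":0,"delta_pos":[-57.5,137,138],"angular":[0,0,-1]},
    {"fingers":0,"delta_pos":[-57.5,137,138],"angular":[0,0,-1]},
    {"fingers":0,"delta_pos":[-57.5,137,138],"angular":[0,0,-1]},
  ],
)

```text
clock: 2.75
tool_pos: [0.4681, -0.1341, 0.0743]
orientation: [180.0, -0.2, 1.0]
force: [-0.7, -0.5, 0.6]
opening: 0.0002
gripper_force: 0.0
```

Request:
apply_moves(
  deltas=[
    {"fingers":0,"delta_pos":[0,0,3],"angular":[0,0,0]},
    {"fingers":0,"delta_pos":[0,0,6],"angular":[0,0,0]},
    {"fingers":0,"delta_pos":[0,0,9],"angular":[0,0,0]},
    {"fingers":0,"delta_pos":[0,0,12],"angular":[0,0,0]},
    {"fingers":0,"delta_pos":[0,0,15],"angular":[0,0,0]},
    {"fingers":0,"delta_pos":[0,0,18],"angular":[0,0,0]},
    {"fingers":0,"delta_pos":[0,0,20],"angular":[0,0,0]},
    {"fingers":0,"delta_pos":[0,0,22],"angular":[0,0,0]},
    {"fingers":0,"delta_pos":[0,0,22],"angular":[0,0,0]},
  ],
)

```text
clock: 3.65
tool_pos: [0.4663, -0.1349, 0.05]
orientation: [180.0, 0.0, 0.8]
force: [0.2, -0.3, -0.0]
opening: 0.0003
gripper_force: 0.0
```

Request:
apply_moves(
  deltas=[
    {"fingers":0,"delta_pos":[0,0,1.5],"angular":[0,0,0]},
    {"fingers":0,"delta_pos":[0,0,3],"angular":[0,0,0]},
    {"fingers":0,"delta_pos":[0,0,4.5],"angular":[0,0,0]},
    {"fingers":0,"delta_pos":[0,0,6],"angular":[0,0,0]},
    {"fingers":0,"delta_pos":[0,0,6],"angular":[0,0,0]},
    {"fingers":0,"delta_pos":[0,0,6],"angular":[0,0,0]},
  ],
)

```text
clock: 4.25
tool_pos: [0.4664, -0.135, 0.0456]
orientation: [180.0, -0.0, 0.9]
force: [-5.9, 1.8, 18.3]
opening: 0.0005
gripper_force: 9.5
```

A jams at 46 mm with 18 N, so it is seized. I'll back off, then press B.

```bash
python3 -c "
from h import *
go(476,20,72,-14)"
```

```text
go [  12.  -154.8  -26.5] [ 0.  -0.  14.9] rows>= 3.2
```

Request:
apply_moves(
  deltas=[
    {"fingers":0,"delta_pos":[0,0,-30],"angular":[0,0,0]},
    {"fingers":0,"delta_pos":[3,-20,-50],"angular":[0,0,3]},
    {"fingers":0,"delta_pos":[12,-155,-50],"angular":[0,0,15]},
    {"fingers":0,"delta_pos":[12,-155,-50],"angular":[0,0,15]},
    {"fingers":0,"delta_pos":[12,-155,-50],"angular":[0,0,15]},
    {"fingers":0,"delta_pos":[12,-155,-28],"angular":[0,0,15]},
    {"fingers":0,"delta_pos":[12,-155,-28],"angular":[0,0,15]},
    {"fingers":0,"delta_pos":[12,-155,-24],"angular":[0,0,15]},
    {"fingers":0,"delta_pos":[12,-155,-20],"angular":[0,0,15]},
    {"fingers":0,"delta_pos":[12,-155,-16],"angular":[0,0,15]},
  ],
)

```text
clock: 5.25
tool_pos: [0.4764, 0.0197, 0.0605]
orientation: [-180.0, -0.0, -14.2]
force: [-0.4, 0.1, -0.0]
opening: 0.0004
gripper_force: 0.0
```

Request:
apply_moves(
  deltas=[
    {"fingers":0,"delta_pos":[0,0,3],"angular":[0,0,0]},
    {"fingers":0,"delta_pos":[0,0,6],"angular":[0,0,0]},
    {"fingers":0,"delta_pos":[0,0,9],"angular":[0,0,0]},
    {"fingers":0,"delta_pos":[0,0,11],"angular":[0,0,0]},
    {"fingers":0,"delta_pos":[0,0,11],"angular":[0,0,0]},
  ],
)

```text
clock: 5.75
tool_pos: [0.476, 0.0202, 0.049]
orientation: [180.0, 0.0, -14.2]
force: [0.3, -0.0, 0.5]
opening: 0.0005
gripper_force: 0.0
```

Request:
apply_moves(
  deltas=[
    {"fingers":0,"delta_pos":[0,0,1],"angular":[0,0,0]},
    {"fingers":0,"delta_pos":[0,0,2],"angular":[0,0,0]},
    {"fingers":0,"delta_pos":[0,0,3],"angular":[0,0,0]},
    {"fingers":0,"delta_pos":[0,0,4],"angular":[0,0,0]},
    {"fingers":0,"delta_pos":[0,0,4],"angular":[0,0,0]},
  ],
)

```text
clock: 6.25
tool_pos: [0.4761, 0.0203, 0.0452]
orientation: [180.0, 0.0, -14.2]
force: [0.2, 0.2, -0.8]
opening: 0.0002
gripper_force: 0.0
```

Request:
apply_moves(
  deltas=[
    {"fingers":0,"delta_pos":[0,0,1],"angular":[0,0,0]},
    {"fingers":0,"delta_pos":[0,0,2],"angular":[0,0,0]},
    {"fingers":0,"delta_pos":[0,0,2],"angular":[0,0,0]},
  ],
)

```text
clock: 6.55
tool_pos: [0.4761, 0.0203, 0.0432]
orientation: [180.0, 0.0, -14.2]
force: [-0.2, -0.8, -0.7]
opening: 0.0006
gripper_force: 0.0
```

Still no load, so B swings freely. I'll go on to shut.

Request:
apply_moves(
  deltas=[
    {"fingers":0,"delta_pos":[0,0,2],"angular":[0,0,0]},
    {"fingers":0,"delta_pos":[0,0,4],"angular":[0,0,0]},
    {"fingers":0,"delta_pos":[0,0,6],"angular":[0,0,0]},
    {"fingers":0,"delta_pos":[0,0,8],"angular":[0,0,0]},
    {"fingers":0,"delta_pos":[0,0,9],"angular":[0,0,0]},
    {"fingers":0,"delta_pos":[0,0,9.5],"angular":[0,0,0]},
    {"fingers":0,"delta_pos":[0,0,10],"angular":[0,0,0]},
    {"fingers":0,"delta_pos":[0,0,10],"angular":[0,0,0]},
  ],
)

```text
clock: 7.35
tool_pos: [0.476, 0.0203, 0.0336]
orientation: [180.0, 0.0, -14.1]
force: [-2.1, 1.0, 5.9]
opening: 0.0004
gripper_force: 2.4
```

```bash
python3 -c "
from h import *
go(535,121,72,10)"
```

```text
go [  32.6 -112.1  -38.5] [  0.    0.  -24.1] rows>= 2.8
```

B shut flat at 33.6 mm. On to C.

Request:
apply_moves(
  deltas=[
    {"fingers":0,"delta_pos":[0,0,-40],"angular":[0,0,0]},
    {"fingers":0,"delta_pos":[5,-20,-50],"angular":[0,0,-4]},
    {"fingers":0,"delta_pos":[33,-112,-50],"angular":[0,0,-24]},
    {"fingers":0,"delta_pos":[33,-112,-50],"angular":[0,0,-24]},
    {"fingers":0,"delta_pos":[33,-112,-50],"angular":[0,0,-24]},
    {"fingers":0,"delta_pos":[33,-112,-36],"angular":[0,0,-24]},
    {"fingers":0,"delta_pos":[33,-112,-30],"angular":[0,0,-24]},
    {"fingers":0,"delta_pos":[33,-112,-26],"angular":[0,0,-24]},
    {"fingers":0,"delta_pos":[33,-112,-22],"angular":[0,0,-24]},
    {"fingers":0,"delta_pos":[33,-112,-18],"angular":[0,0,-24]},
  ],
)

```text
clock: 8.35
tool_pos: [0.5356, 0.1207, 0.0513]
orientation: [-180.0, -0.0, 9.8]
force: [0.4, 0.7, 0.7]
opening: 0.0005
gripper_force: 0.1
```

Request:
apply_moves(
  deltas=[
    {"fingers":0,"delta_pos":[0,0,2],"angular":[0,0,0]},
    {"fingers":0,"delta_pos":[0,0,4],"angular":[0,0,0]},
    {"fingers":0,"delta_pos":[0,0,6],"angular":[0,0,0]},
    {"fingers":0,"delta_pos":[0,0,6.5],"angular":[0,0,0]},
    {"fingers":0,"delta_pos":[0,0,7],"angular":[0,0,0]},
    {"fingers":0,"delta_pos":[0,0,7],"angular":[0,0,0]},
  ],
)

```text
clock: 8.95
tool_pos: [0.5355, 0.1209, 0.0443]
orientation: [-180.0, -0.0, 9.8]
force: [-0.7, 0.1, 1.4]
opening: 0.0006
gripper_force: 0.0
```

Request:
apply_moves(
  deltas=[
    {"fingers":0,"delta_pos":[0,0,1],"angular":[0,0,0]},
    {"fingers":0,"delta_pos":[0,0,1.5],"angular":[0,0,0]},
    {"fingers":0,"delta_pos":[0,0,1.5],"angular":[0,0,0]},
  ],
)

```text
clock: 9.25
tool_pos: [0.5355, 0.1208, 0.0427]
orientation: [180.0, 0.0, 9.8]
force: [0.0, -0.4, -0.7]
opening: 0.0004
gripper_force: 0.0
```

C is free too, so I'll shut it, then rise over the middle for a new wrist view.

Request:
apply_moves(
  deltas=[
    {"fingers":0,"delta_pos":[0,0,2],"angular":[0,0,0]},
    {"fingers":0,"delta_pos":[0,0,4],"angular":[0,0,0]},
    {"fingers":0,"delta_pos":[0,0,6],"angular":[0,0,0]},
    {"fingers":0,"delta_pos":[0,0,8],"angular":[0,0,0]},
    {"fingers":0,"delta_pos":[0,0,9],"angular":[0,0,0]},
    {"fingers":0,"delta_pos":[0,0,9.5],"angular":[0,0,0]},
    {"fingers":0,"delta_pos":[0,0,9.5],"angular":[0,0,0]},
  ],
)

```text
clock: 9.95
tool_pos: [0.5354, 0.1208, 0.0336]
orientation: [180.0, 0.0, 9.9]
force: [-2.0, -0.4, 4.7]
opening: 0.0001
gripper_force: 2.3
```

```bash
python3 -c "
from h import *
go(530,127,200,9.8)"
```

```text
go [  -4.3   -7.  -166.4] [0.  0.  0.1] rows>= 3.3
```

Request:
apply_moves(
  deltas=[
    {"fingers":0,"delta_pos":[0,0,-50],"angular":[0,0,0]},
    {"fingers":70,"delta_pos":[15,-5,-150],"angular":[0,0,0]},
    {"fingers":70,"delta_pos":[15,-5,-150],"angular":[0,0,0]},
    {"fingers":70,"delta_pos":[15,-5,-150],"angular":[0,0,0]},
    {"fingers":70,"delta_pos":[15,-5,-150],"angular":[0,0,0]},
    {"fingers":70,"delta_pos":[15,-5,-150],"angular":[0,0,0]},
  ],
)

```text
clock: 10.55
tool_pos: [0.5486, 0.128, 0.1823]
orientation: [180.0, 0.1, 9.8]
force: [-0.8, 0.6, -1.3]
opening: 0.0351
gripper_force: 0.0
```

```bash
cat >> h.py <<'E'
def find(im,T,near,z=.0335):
    """pose of the shut cover nearest to a world xy (mm): lug midpoint and yaw from the cover's long sides"""
    best=None
    for c in blobs(mask(im,"purple"),300):
        mm=np.zeros(im.shape[:2],np.uint8);cv2.fillPoly(mm,[c.astype(int)],1);ys,xs=np.nonzero(mm)
        P=plane("wrist",np.c_[xs,ys],z,T)[:,:2]*1000;cen=P.mean(0)
        if np.linalg.norm(cen-near)>60:continue
        d=cv2.fitLine(np.float32(P),cv2.DIST_L2,0,.01,.01)[:2,0];d=d*np.sign(d[0])
        s=(P-cen)@d;t=(P-cen)@[-d[1],d[0]]
        tm=[(t[abs(s-k)<1.5].min()+t[abs(s-k)<1.5].max())/2 for k in range(-20,31,5)]
        k=np.polyfit(range(-20,31,5),tm,1);yaw=np.degrees(np.arctan2(d[1],d[0])+np.arctan(k[0]))
        u=np.array([np.cos(np.radians(yaw)),np.sin(np.radians(yaw))]);n=np.array([-u[1],u[0]])
        s=(P-cen)@u;t=(P-cen)@n
        print("cover centre",cen.round(1),"pca",np.degrees(np.arctan2(d[1],d[0])).round(1),"yaw",yaw.round(1),"front",(cen+s.min()*u+k[1]*n).round(1),"back",(cen+s.max()*u+k[1]*n).round(1),"len",(s.max()-s.min()).round(1),"wid",np.ptp(t[abs(s)<10]).round(1))
        # front end is 50 mm in front of mid when shut
        print("  mid from front",(cen+(s.min()+50)*u+k[1]*n).round(1))
E
python3 - <<'E'
from h import *
o=ctrl.get_obs();T=T_of(o);im=ctrl.snapshot("wrist");np.save("pics/w2.npy",im);cv2.imwrite("pics/w2.png",im[:,:,::-1])
print(o["tool_pos"],o["orientation"])
for n in((572,127),(513,11)):find(im,T,n)
E
```

```text
[0.5485684  0.12801856 0.18229817] [1.79992880e+02 9.27440117e-02 9.83217359e+00]
cover centre [576.6 125.1] pca 15.6 yaw 15.5 front [525.6 111.1] back [620.3 137.3] len 98.2 wid 39.3
  mid from front [573.8 124.4]Traceback (most recent call last):
  File "<stdin>", line 4, in <module>
  File "h.py", line 41, in find
    tm=[(t[abs(s-k)<1.5].min()+t[abs(s-k)<1.5].max())/2 for k in range(-20,31,5)]
         ~~~~~~~~~~~~~~~~~~~^^
    return umr_minimum(a, axis, None, out, keepdims, initial, where)
ValueError: zero-size array to reduction operation minimum which has no identity
```

View pics/w2.png

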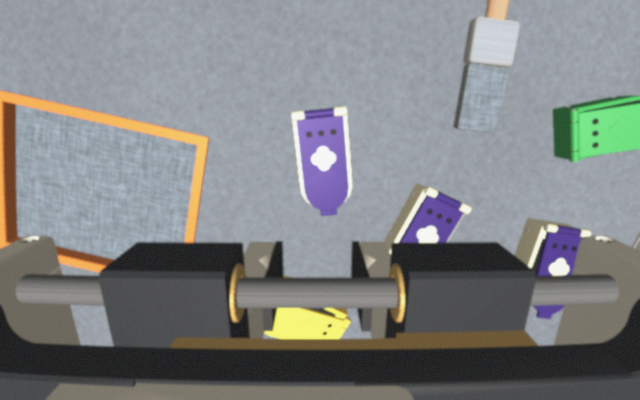

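View: C's cover is shut flat at (323,160) and unoccluded. Mid is about (574,124.5), yaw 15.5. Grasping it.

```bash
python3 -c "
from h import *
go(583.5,127,6,15.5)"
```

```text
go [ 34.8   6.7 175.8] [ 0.   0.1 -5.7] rows>= 3.6
```

Request:
apply_moves(
  deltas=[
    {"fingers":70,"delta_pos":[35,6.5,45],"angular":[0,0,-5.7]},
    {"fingers":70,"delta_pos":[35,6.5,90],"angular":[0,0,-5.7]},
    {"fingers":70,"delta_pos":[35,6.5,115],"angular":[0,0,-5.7]},
    {"fingers":70,"delta_pos":[35,6.5,145],"angular":[0,0,-5.7]},
    {"fingers":70,"delta_pos":[35,6.5,165],"angular":[0,0,-5.7]},
    {"fingers":70,"delta_pos":[35,6.5,176],"angular":[0,0,-5.7]},
    {"fingers":70,"delta_pos":[35,6.5,176],"angular":[0,0,-5.7]},
    {"fingers":40,"delta_pos":[35,6.5,176],"angular":[0,0,-5.7]},
    {"fingers":40,"delta_pos":[35,6.5,176],"angular":[0,0,-5.7]},
    {"fingers":40,"delta_pos":[35,6.5,176],"angular":[0,0,-5.7]},
  ],
)

```text
clock: 11.6
tool_pos: [0.5857, 0.1284, 0.0085]
orientation: [-180.0, -0.1, 15.6]
force: [-0.4, 1.8, -0.1]
opening: 0.0514
gripper_force: 1.4
```

Request:
apply_moves(
  deltas=[
    {"fingers":40,"delta_pos":[0,0,0],"angular":[0,0,0]},
    {"fingers":40,"delta_pos":[0,0,0],"angular":[0,0,0]},
    {"fingers":40,"delta_pos":[0,0,-10],"angular":[0,0,0]},
    {"fingers":40,"delta_pos":[0,0,-35],"angular":[0,0,0]},
    {"fingers":40,"delta_pos":[0,0,-70],"angular":[0,0,0]},
    {"fingers":40,"delta_pos":[0,0,-100],"angular":[0,0,0]},
  ],
)

```text
clock: 12.2
tool_pos: [0.5848, 0.1277, 0.109]
orientation: [180.0, 0.0, 15.5]
force: [0.2, 0.7, -1.4]
opening: 0.0495
gripper_force: 30.0
```

```bash
python3 -c "
from h import *
u=np.array([np.cos(np.radians(-7.8)),np.sin(np.radians(-7.8))]);n=np.array([-u[1],u[0]])
for s in(-42,42):
    p=np.array([481.5,-341])+s*n+10*u;print(p.round(1));go(*p,105,-7.8)"
```

```text
[ 485.7 -384. ]
go [-232.6  466.4    4.2] [ 0.   0.  23.3] rows>= 10.4
[ 497.1 -300.7]
go [-199.3  389.3    4.2] [ 0.   0.  23.3] rows>= 8.7
```

Request:
apply_moves(
  deltas=[
    {"fingers":40,"delta_pos":[-20,40,4],"angular":[0,0,3]},
    {"fingers":40,"delta_pos":[-232,466,4],"angular":[0,0,23.3]},
    {"fingers":40,"delta_pos":[-232,466,4],"angular":[0,0,23.3]},
    {"fingers":40,"delta_pos":[-232,466,4],"angular":[0,0,23.3]},
    {"fingers":40,"delta_pos":[-232,466,4],"angular":[0,0,23.3]},
    {"fingers":40,"delta_pos":[-232,466,4],"angular":[0,0,23.3]},
    {"fingers":40,"delta_pos":[-232,466,4],"angular":[0,0,23.3]},
    {"fingers":40,"delta_pos":[-232,466,4],"angular":[0,0,23.3]},
    {"fingers":40,"delta_pos":[-232,466,4],"angular":[0,0,23.3]},
    {"fingers":40,"delta_pos":[-232,466,4],"angular":[0,0,23.3]},
  ],
)

```text
clock: 13.2
tool_pos: [0.4904, -0.3596, 0.1039]
orientation: [-180.0, -0.0, -7.8]
force: [1.9, -0.2, -1.3]
opening: 0.0498
gripper_force: 30.0
```

```bash
python3 -c "
from h import *
go(485.7,-384,45,-7.8)"
```

```text
go [-1.3 24.8 58.9] [-0. -0.  0.] rows>= 1.3
```

Request:
apply_moves(
  deltas=[
    {"fingers":40,"delta_pos":[-1.3,25,0],"angular":[0,0,0]},
    {"fingers":40,"delta_pos":[-1.3,25,30],"angular":[0,0,0]},
    {"fingers":40,"delta_pos":[-1.3,25,60],"angular":[0,0,0]},
    {"fingers":40,"delta_pos":[-1.3,25,75],"angular":[0,0,0]},
    {"fingers":40,"delta_pos":[-1.3,25,82],"angular":[0,0,0]},
    {"fingers":40,"delta_pos":[-1.3,25,86],"angular":[0,0,0]},
    {"fingers":40,"delta_pos":[-1.3,25,87],"angular":[0,0,0]},
    {"fingers":40,"delta_pos":[-1.3,25,87],"angular":[0,0,0]},
  ],
)

```text
clock: 14.0
tool_pos: [0.4873, -0.3826, 0.0172]
orientation: [180.0, -0.1, -7.7]
force: [0.5, 0.5, -1.7]
opening: 0.0499
gripper_force: 30.0
```

Request:
apply_moves(
  deltas=[
    {"fingers":40,"delta_pos":[0,0,1.5],"angular":[0,0,0]},
    {"fingers":40,"delta_pos":[0,0,2.5],"angular":[0,0,0]},
    {"fingers":40,"delta_pos":[0,0,3],"angular":[0,0,0]},
    {"fingers":40,"delta_pos":[0,0,3],"angular":[0,0,0]},
  ],
)

```text
clock: 14.4
tool_pos: [0.4874, -0.3826, 0.0155]
orientation: [180.0, -0.1, -7.7]
force: [-3.0, 3.1, 10.9]
opening: 0.0499
gripper_force: 30.0
```

C is down on the foam. I'll release, rise, and go to look at B.

Request:
apply_moves(
  deltas=[
    {"fingers":60,"delta_pos":[0,0,1],"angular":[0,0,0]},
    {"fingers":60,"delta_pos":[0,0,0],"angular":[0,0,0]},
    {"fingers":60,"delta_pos":[0,0,-10],"angular":[0,0,0]},
    {"fingers":60,"delta_pos":[0,0,-40],"angular":[0,0,0]},
    {"fingers":60,"delta_pos":[0,0,-90],"angular":[0,0,0]},
    {"fingers":60,"delta_pos":[0,0,-140],"angular":[0,0,0]},
    {"fingers":60,"delta_pos":[0,0,-165],"angular":[0,0,0]},
    {"fingers":60,"delta_pos":[0,0,-165],"angular":[0,0,0]},
  ],
)

```text
clock: 15.2
tool_pos: [0.4889, -0.3838, 0.1844]
orientation: [179.8, -0.5, -7.7]
force: [-1.4, -0.8, 1.2]
opening: 0.0603
gripper_force: 0.0
```

```bash
python3 -c "
from h import *
im=ctrl.snapshot('wrist');cv2.imwrite('pics/w3.png',im[:,:,::-1])
go(502,13,185,-15)"
```

```text
go [ -39.2 -394.2   -4.3] [ 0.1 -0.3  7.3] rows>= 7.9
```

View pics/w3.png

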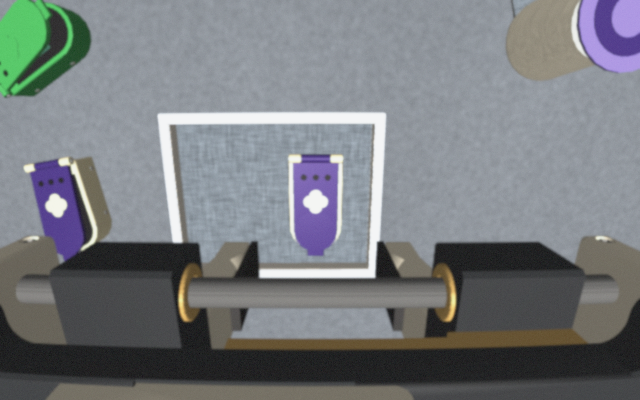

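The view shows C flat and shut in the right half of the white tray at (316,205), with the left half free. Next is B.

Request:
apply_moves(
  deltas=[
    {"fingers":70,"delta_pos":[-4,-40,-4],"angular":[0,0,1]},
    {"fingers":70,"delta_pos":[-39,-394,-4],"angular":[0,0,7.3]},
    {"fingers":70,"delta_pos":[-39,-394,-4],"angular":[0,0,7.3]},
    {"fingers":70,"delta_pos":[-39,-394,-4],"angular":[0,0,7.3]},
    {"fingers":70,"delta_pos":[-39,-394,-4],"angular":[0,0,7.3]},
    {"fingers":70,"delta_pos":[-39,-394,-4],"angular":[0,0,7.3]},
    {"fingers":70,"delta_pos":[-39,-394,-4],"angular":[0,0,7.3]},
    {"fingers":70,"delta_pos":[-39,-394,-4],"angular":[0,0,7.3]},
    {"fingers":70,"delta_pos":[-39,-394,-4],"angular":[0,0,7.3]},
    {"fingers":70,"delta_pos":[-39,-394,-4],"angular":[0,0,7.3]},
  ],
)

```text
clock: 16.25
tool_pos: [0.5006, 0.0146, 0.1815]
orientation: [179.9, 0.1, -14.9]
force: [-0.1, -0.5, 0.5]
opening: 0.0699
gripper_force: 0.0
```

```bash
python3 - <<'E'
from h import *
o=ctrl.get_obs();T=T_of(o);im=ctrl.snapshot("wrist");np.save("pics/w4.npy",im);cv2.imwrite("pics/w4.png",im[:,:,::-1])
print(o["tool_pos"],o["orientation"])
find(im,T,(513,11))
E
```

```text
[0.50057184 0.01459516 0.18152026] [ 1.79949762e+02  8.04555956e-02 -1.48684697e+01]
cover centre [518.6  11.6] pca -15.1 yaw -14.6 front [467.8  24.8] back [5.62e+02 1.00e-01] len 97.4 wid 38.9
  mid from front [516.1  12.1]
```

```bash
python3 -c "
from h import *
go(526,9.6,6,-14.7)"
```

```text
go [ 25.8  -3.  175.5] [ 0.1  0.1 -0.3] rows>= 3.5
```

Request:
apply_moves(
  deltas=[
    {"fingers":70,"delta_pos":[26,-3,45],"angular":[0,0,0]},
    {"fingers":70,"delta_pos":[26,-3,90],"angular":[0,0,0]},
    {"fingers":70,"delta_pos":[26,-3,115],"angular":[0,0,0]},
    {"fingers":70,"delta_pos":[26,-3,145],"angular":[0,0,0]},
    {"fingers":70,"delta_pos":[26,-3,165],"angular":[0,0,0]},
    {"fingers":70,"delta_pos":[26,-3,175],"angular":[0,0,0]},
    {"fingers":70,"delta_pos":[26,-3,175],"angular":[0,0,0]},
    {"fingers":40,"delta_pos":[26,-3,175],"angular":[0,0,0]},
    {"fingers":40,"delta_pos":[26,-3,175],"angular":[0,0,0]},
    {"fingers":40,"delta_pos":[26,-3,175],"angular":[0,0,0]},
  ],
)

```text
clock: 17.3
tool_pos: [0.5278, 0.0096, 0.0084]
orientation: [-179.9, -0.1, -15.0]
force: [0.2, 2.0, -0.4]
opening: 0.0519
gripper_force: 0.7
```

Request:
apply_moves(
  deltas=[
    {"fingers":40,"delta_pos":[0,0,0],"angular":[0,0,0]},
    {"fingers":40,"delta_pos":[0,0,0],"angular":[0,0,0]},
    {"fingers":40,"delta_pos":[0,0,-10],"angular":[0,0,0]},
    {"fingers":40,"delta_pos":[0,0,-35],"angular":[0,0,0]},
    {"fingers":40,"delta_pos":[0,0,-70],"angular":[0,0,0]},
    {"fingers":40,"delta_pos":[0,0,-100],"angular":[0,0,0]},
    {"fingers":40,"delta_pos":[0,0,-100],"angular":[0,0,0]},
  ],
)

```text
clock: 18.0
tool_pos: [0.5295, 0.0101, 0.112]
orientation: [-179.8, -0.4, -15.0]
force: [-0.1, 0.4, -1.5]
opening: 0.0497
gripper_force: 30.0
```

```bash
python3 -c "
from h import *
go(497,-299,105,-7.8)"
```

```text
go [ 48.6 307.    6.1] [-0.2 -0.4 -7.2] rows>= 6.2
```

Request:
apply_moves(
  deltas=[
    {"fingers":40,"delta_pos":[5,40,4],"angular":[0,0,-1]},
    {"fingers":40,"delta_pos":[48,307,6],"angular":[0,0,-7.2]},
    {"fingers":40,"delta_pos":[48,307,6],"angular":[0,0,-7.2]},
    {"fingers":40,"delta_pos":[48,307,6],"angular":[0,0,-7.2]},
    {"fingers":40,"delta_pos":[48,307,6],"angular":[0,0,-7.2]},
    {"fingers":40,"delta_pos":[48,307,6],"angular":[0,0,-7.2]},
    {"fingers":40,"delta_pos":[48,307,6],"angular":[0,0,-7.2]},
    {"fingers":40,"delta_pos":[48,307,6],"angular":[0,0,-7.2]},
    {"fingers":40,"delta_pos":[48,307,6],"angular":[0,0,-7.2]},
    {"fingers":40,"delta_pos":[48,307,6],"angular":[0,0,-7.2]},
  ],
)

```text
clock: 19.0
tool_pos: [0.4934, -0.2987, 0.101]
orientation: [-180.0, 0.0, -7.8]
force: [0.3, 0.2, -2.0]
opening: 0.0495
gripper_force: 30.0
```

```bash
python3 -c "
from h import *
go(497,-299,17,-7.8)"
```

```text
go [ 3.7 -0.2 84. ] [-0.  0. -0.] rows>= 1.7
```

Request:
apply_moves(
  deltas=[
    {"fingers":40,"delta_pos":[3.5,0,25],"angular":[0,0,0]},
    {"fingers":40,"delta_pos":[3.5,0,50],"angular":[0,0,0]},
    {"fingers":40,"delta_pos":[3.5,0,70],"angular":[0,0,0]},
    {"fingers":40,"delta_pos":[3.5,0,78],"angular":[0,0,0]},
    {"fingers":40,"delta_pos":[3.5,0,82],"angular":[0,0,0]},
    {"fingers":40,"delta_pos":[3.5,0,84],"angular":[0,0,0]},
    {"fingers":40,"delta_pos":[3.5,0,85],"angular":[0,0,0]},
    {"fingers":40,"delta_pos":[3.5,0,86],"angular":[0,0,0]},
    {"fingers":40,"delta_pos":[3.5,0,86.5],"angular":[0,0,0]},
    {"fingers":40,"delta_pos":[3.5,0,86.5],"angular":[0,0,0]},
  ],
)

```text
clock: 20.0
tool_pos: [0.4975, -0.3002, 0.0155]
orientation: [180.0, -0.1, -7.8]
force: [0.1, 0.9, 0.7]
opening: 0.0497
gripper_force: 30.0
```

Request:
apply_moves(
  deltas=[
    {"fingers":40,"delta_pos":[0,0,1],"angular":[0,0,0]},
    {"fingers":60,"delta_pos":[0,0,1],"angular":[0,0,0]},
    {"fingers":60,"delta_pos":[0,0,0],"angular":[0,0,0]},
    {"fingers":60,"delta_pos":[0,0,-10],"angular":[0,0,0]},
    {"fingers":60,"delta_pos":[0,0,-40],"angular":[0,0,0]},
    {"fingers":60,"delta_pos":[0,0,-90],"angular":[0,0,0]},
    {"fingers":60,"delta_pos":[0,0,-140],"angular":[0,0,0]},
    {"fingers":60,"delta_pos":[0,0,-165],"angular":[0,0,0]},
    {"fingers":60,"delta_pos":[0,0,-165],"angular":[0,0,0]},
  ],
)

```text
clock: 20.9
tool_pos: [0.4995, -0.3011, 0.1855]
orientation: [179.9, -0.5, -7.8]
force: [-0.2, 0.4, -0.5]
opening: 0.0599
gripper_force: 0.0
```

```bash
python3 -c "
from h import *
go(490,-134,185,0)"
```

```text
go [ -32.1 -164.2   -0. ] [ 0.1 -0.5 -7.8] rows>= 3.3
```

Request:
apply_moves(
  deltas=[
    {"fingers":70,"delta_pos":[-32,-164,0],"angular":[0,0,-7.8]},
    {"fingers":70,"delta_pos":[-32,-164,0],"angular":[0,0,-7.8]},
    {"fingers":70,"delta_pos":[-32,-164,0],"angular":[0,0,-7.8]},
    {"fingers":70,"delta_pos":[-32,-164,0],"angular":[0,0,-7.8]},
    {"fingers":70,"delta_pos":[-32,-164,0],"angular":[0,0,-7.8]},
    {"fingers":70,"delta_pos":[-32,-164,0],"angular":[0,0,-7.8]},
    {"fingers":70,"delta_pos":[-32,-164,0],"angular":[0,0,-7.8]},
  ],
)

```text
clock: 21.6
tool_pos: [0.4877, -0.1338, 0.1796]
orientation: [180.0, 0.0, -0.1]
force: [-0.2, 0.0, -0.4]
opening: 0.0697
gripper_force: 0.0
```

```bash
python3 - <<'E'
from h import *
o=ctrl.get_obs();T=T_of(o);im=ctrl.snapshot("wrist");np.save("pics/w5.npy",im);cv2.imwrite("pics/w5.png",im[:,:,::-1])
print(o["tool_pos"],o["orientation"])
find(im,T,(504,-134),.038)
E
```

```text
[ 0.48772607 -0.13383199  0.179629  ] [ 1.79990494e+02  2.93213549e-02 -8.30881721e-02]
cover centre [ 506.3 -132.1] pca 1.0 yaw 1.2 front [ 452.4 -133.2] back [ 552.8 -131.2] len 100.4 wid 39.4
  mid from front [ 502.4 -132.2]
```

View pics/w5.png

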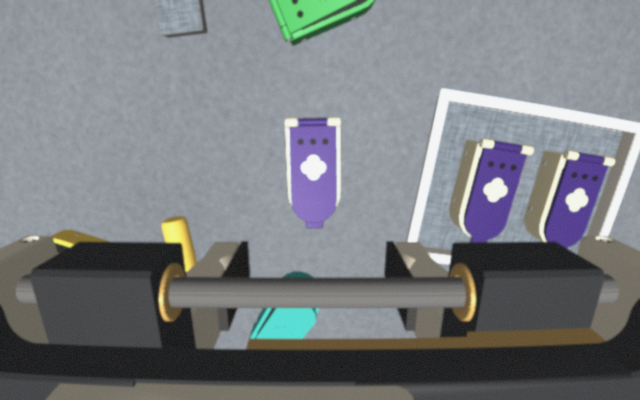

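A is at (314,170), yaw 1.2, mid about (505,-132). B and C stand flat in the white tray. Grasping A.

```bash
python3 -c "
from h import *
go(515,-132,6,1.2)"
```

```text
go [ 27.4  -2.1 173.6] [ 0.   0.  -1.3] rows>= 3.5
```

Request:
apply_moves(
  deltas=[
    {"fingers":70,"delta_pos":[27,-2,45],"angular":[0,0,-1.3]},
    {"fingers":70,"delta_pos":[27,-2,90],"angular":[0,0,-1.3]},
    {"fingers":70,"delta_pos":[27,-2,115],"angular":[0,0,-1.3]},
    {"fingers":70,"delta_pos":[27,-2,145],"angular":[0,0,-1.3]},
    {"fingers":70,"delta_pos":[27,-2,165],"angular":[0,0,-1.3]},
    {"fingers":70,"delta_pos":[27,-2,173],"angular":[0,0,-1.3]},
    {"fingers":70,"delta_pos":[27,-2,173],"angular":[0,0,-1.3]},
    {"fingers":40,"delta_pos":[27,-2,173],"angular":[0,0,-1.3]},
    {"fingers":40,"delta_pos":[27,-2,173],"angular":[0,0,-1.3]},
    {"fingers":40,"delta_pos":[27,-2,173],"angular":[0,0,-1.3]},
  ],
)

```text
clock: 22.65
tool_pos: [0.5156, -0.1312, 0.0079]
orientation: [-180.0, -0.1, 1.3]
force: [-0.1, -0.1, 1.0]
opening: 0.0517
gripper_force: 0.9
```

Request:
apply_moves(
  deltas=[
    {"fingers":40,"delta_pos":[0,0,0],"angular":[0,0,0]},
    {"fingers":40,"delta_pos":[0,0,0],"angular":[0,0,0]},
    {"fingers":40,"delta_pos":[0,0,-10],"angular":[0,0,0]},
    {"fingers":40,"delta_pos":[0,0,-35],"angular":[0,0,0]},
    {"fingers":40,"delta_pos":[0,0,-70],"angular":[0,0,0]},
    {"fingers":40,"delta_pos":[0,0,-110],"angular":[0,0,0]},
    {"fingers":40,"delta_pos":[0,0,-110],"angular":[0,0,0]},
  ],
)

```text
clock: 23.35
tool_pos: [0.5181, -0.1313, 0.1227]
orientation: [180.0, -0.5, 1.3]
force: [0.9, -0.5, -2.7]
opening: 0.0495
gripper_force: 30.0
```

```bash
python3 -c "
from h import *
go(510,345,110,-3.5)"
```

```text
go [   2.7 -476.3   12.6] [-0.  -0.5  4.8] rows>= 9.5
```

Request:
apply_moves(
  deltas=[
    {"fingers":40,"delta_pos":[1,-40,4],"angular":[0,0,1]},
    {"fingers":40,"delta_pos":[3,-476,12],"angular":[0,0,4.8]},
    {"fingers":40,"delta_pos":[3,-476,12],"angular":[0,0,4.8]},
    {"fingers":40,"delta_pos":[3,-476,12],"angular":[0,0,4.8]},
    {"fingers":40,"delta_pos":[3,-476,12],"angular":[0,0,4.8]},
    {"fingers":40,"delta_pos":[3,-476,12],"angular":[0,0,4.8]},
    {"fingers":40,"delta_pos":[3,-476,12],"angular":[0,0,4.8]},
    {"fingers":40,"delta_pos":[3,-476,12],"angular":[0,0,4.8]},
    {"fingers":40,"delta_pos":[3,-476,12],"angular":[0,0,4.8]},
    {"fingers":40,"delta_pos":[3,-476,12],"angular":[0,0,4.8]},
  ],
)

```text
clock: 24.35
tool_pos: [0.5066, 0.3475, 0.1045]
orientation: [180.0, 0.0, -3.5]
force: [0.8, -0.2, -2.6]
opening: 0.0497
gripper_force: 30.0
```

```bash
python3 -c "
from h import *
go(510,345,17,-3.5)"
```

```text
go [ 3.6  2.3 87.5] [0. 0. 0.] rows>= 1.8
```

Request:
apply_moves(
  deltas=[
    {"fingers":40,"delta_pos":[3,1,25],"angular":[0,0,0]},
    {"fingers":40,"delta_pos":[3,1,50],"angular":[0,0,0]},
    {"fingers":40,"delta_pos":[3,1,70],"angular":[0,0,0]},
    {"fingers":40,"delta_pos":[3,1,80],"angular":[0,0,0]},
    {"fingers":40,"delta_pos":[3,1,85],"angular":[0,0,0]},
    {"fingers":40,"delta_pos":[3,1,87.5],"angular":[0,0,0]},
    {"fingers":40,"delta_pos":[3,1,88.5],"angular":[0,0,0]},
    {"fingers":40,"delta_pos":[3,1,89.5],"angular":[0,0,0]},
    {"fingers":40,"delta_pos":[3,1,90],"angular":[0,0,0]},
    {"fingers":40,"delta_pos":[3,1,90],"angular":[0,0,0]},
  ],
)

```text
clock: 25.35
tool_pos: [0.5106, 0.3437, 0.0153]
orientation: [-180.0, -0.0, -3.6]
force: [0.0, -0.3, -2.7]
opening: 0.0495
gripper_force: 30.0
```

Not in contact yet, so I'll go slightly lower.

Request:
apply_moves(
  deltas=[
    {"fingers":40,"delta_pos":[0,0,0.7],"angular":[0,0,0]},
    {"fingers":40,"delta_pos":[0,0,1.2],"angular":[0,0,0]},
    {"fingers":40,"delta_pos":[0,0,1.2],"angular":[0,0,0]},
  ],
)

```text
clock: 25.65
tool_pos: [0.5106, 0.3437, 0.0149]
orientation: [-180.0, -0.0, -3.5]
force: [-4.2, -1.8, 7.5]
opening: 0.0498
gripper_force: 30.0
```

Request:
apply_moves(
  deltas=[
    {"fingers":62,"delta_pos":[0,0,0],"angular":[0,0,0]},
    {"fingers":62,"delta_pos":[0,0,0],"angular":[0,0,0]},
    {"fingers":62,"delta_pos":[0,0,-10],"angular":[0,0,0]},
    {"fingers":62,"delta_pos":[0,0,-40],"angular":[0,0,0]},
    {"fingers":62,"delta_pos":[0,0,-90],"angular":[0,0,0]},
    {"fingers":62,"delta_pos":[0,0,-140],"angular":[0,0,0]},
    {"fingers":62,"delta_pos":[0,0,-165],"angular":[0,0,0]},
    {"fingers":62,"delta_pos":[0,0,-165],"angular":[0,0,0]},
  ],
)

```text
clock: 26.45
tool_pos: [0.5124, 0.3453, 0.1846]
orientation: [-179.6, -0.4, -3.5]
force: [0.4, 0.3, -0.2]
opening: 0.062
gripper_force: 0.0
```

```bash
python3 - <<'E'
from h import *
w=ctrl.snapshot("wrist");s=ctrl.snapshot("scene")
a=w[60:290,180:460];b=cv2.resize(s[90:310,120:490],(740,440))
cv2.imwrite("pics/end.png",np.hstack([cv2.resize(a,(390,320)),cv2.resize(s[90:310,120:490],(410,320))])[:,:,::-1])
E
```

```text
(no output)
```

View pics/end.png

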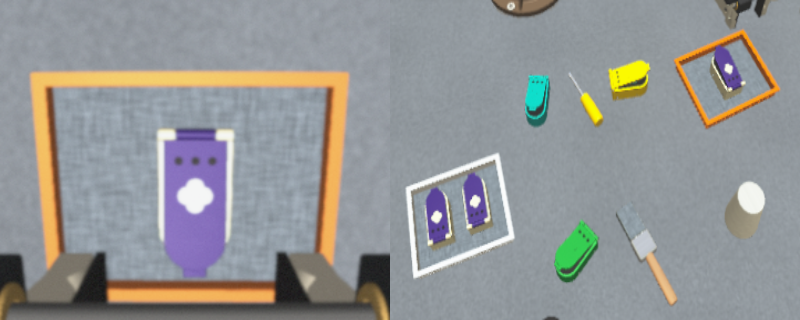

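The view shows A flat in the orange tray (crop 195,200). B and C are shut in the white tray at (437,215) and (475,200), and the bystanders have not moved. Handing in.

```bash
python3 -c "
from plant import ctrl
print(ctrl.close_job())"
```

```text
the job is handed in; nothing more can be done
None
```

The job is handed in, with no verdict returned: the two free housings are shut in the white stock tray, the seized one is in the orange repair tray with its cover jammed part way, and the bystanders looked unmoved in the last view.

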